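Put the sharpening stone away in the carver's tool box

TASK

The sharpening stone at the back of the rack belongs in the tool box, in the compartment under the swing-up top tray. First clear the plane body and the mallet that stand in front of it onto the cork mat, upright, leaving the stone where it is; then lay the stone flat in the compartment with the tray swung open. Finish with the tray swung fully down again and the plane body and the mallet standing upright on the rack exactly where each stood before, the plane body turned the same way, and leave the glue bottle and the gouge alone.

Things in the scene. Friction and masses are not known exactly. Their poses are not given: they have to be found in the camera images.
- plane_c (a point): Small laminated striped plane body of light and dark wood, loose, about 0.2 kg, 80 mm tall: foot 70 (x) x 56 (y) mm up to 34 mm, a step 60 x 44 mm up to 40 mm, and on that a hump 50 (x) x 34 (y) mm from 40 to 80 mm, to grip across its y. Point: on its vertical axis, half-way up (40 mm above its underside). z up.
- mallet_c (a point): Turned carver's mallet standing on its head, loose, about 0.25 kg, 130 mm tall: dark round head 64 mm diameter narrowing to 52 mm at 42 mm height, then an upright light-wood handle 28 mm diameter up to 130 mm. Point: on its axis, half-way up (65 mm above its underside). z up. It stands on the rack beside the plane body (axes about 72 mm apart), some 10 mm in front of the stone.
- stone_c (a point): Grey sharpening stone on a dark wooden base, loose, about 0.35 kg, lying flat: 45 (x) x 120 (y) x 40 (z) mm. Point: its centre, 20 mm above its underside. At the start about 10 mm lie between its near long side and the plane body and mallet, and about 45 mm behind its far long side to the rack's back lip.
- rack: Fixed pale wooden board 200 x 200 mm, top 12 mm above the bench, with a dark lip 8 mm thick and 10 mm high along its far (+x) edge. Origin: centre of its underside. Its +x points from the plane body and mallet towards the stone.
- mat: Fixed cork mat, the side area, 160 (x) x 200 (y) x 4 mm, lying on the bench, empty. Origin: centre of its underside.
- box: Fixed wooden tool box, open compartment below the top tray: outside 127 (x) x 162 (y) x 60 (z) mm, walls and floor 6 mm, so inside 115 x 150 mm and 54 mm deep. Origin: centre of its underside; the tray, when down, covers it wholly, its walls up to 90 mm.
- tray_handle (a point): Centre of the round steel handle bar of the top tray: 14 mm diameter, along the box's y, about 150 mm long, 125 mm above the bench with the tray down, 35 mm from the box's middle towards its -x side. Free space of 28 mm below the bar to the tray's wall tops. The tray (127 x 162 x 30 mm, 0.25 kg) moves with it and always stays level.
- tray_arm (a joint): Link angle q (rad): 0 = tray down, 2.09 = open (stop). Links 110 mm; the tray moves level on an arc in the box's x-z plane: 110*(cos(140deg-q)-cos(140deg)) mm along box +x, 110*(sin(140deg-q)-sin(140deg)) mm up; fully open is 188 mm in +x and 33 mm lower. Lightly damped; let go, its weight takes it to the open stop from beyond q = 0.87, else back down, and it stays there.
- glue_c (a point): White glue bottle, 52 mm diameter, 140 mm tall, bystander. Point: half-way up.
- gouge_c (a point): Wood gouge with wooden handle, lying on the bench, 210 mm long along its x, 30 mm high, bystander. Point: its middle.

How it is judged:
On the way, in this order (a step that is already met when the one before it is completed fails the run):
1. plane body and mallet stand released on the cork mat, the stone still in its place (x of plane_c in the frame of mat between -0.078 and 0.078 m and y of plane_c in the frame of mat between -0.098 and 0.098 m and z of plane_c in the frame of mat between 0.04 and 0.048 m and angle between each of plane_c, mallet_c's own z axis and vertical below 0.12 rad and contact force between the fingers and plane below 0.1 N and x of mallet_c in the frame of mat between -0.078 and 0.078 m and y of mallet_c in the frame of mat between -0.098 and 0.098 m and z of mallet_c in the frame of mat between 0.065 and 0.073 m and contact force between the fingers and mallet below 0.1 N and distance of stone_c from where it was at the start of the episode below 0.02 m), for 0.2 s.
2. the stone lies flat in the box's compartment, released, with the tray swung open (x of stone_c in the frame of box between -0.05 and 0.05 m and y of stone_c in the frame of box between -0.06 and 0.06 m and z of stone_c in the frame of box between 0.02 and 0.032 m and angle between stone_c's own z axis and vertical below 0.12 rad and value of joint tray_arm above 1.5 rad and contact force between the fingers and stone below 0.1 N), for 0.2 s.
At the end, for the whole second after the job is handed in: Stone flat (0.12 rad) on the compartment floor; tray down (under 0.06 rad); plane body and mallet upright (0.1 rad) on the rack within 15 mm of where each stood at the start, plane body within 0.25 rad of square to the rack; all for a second (x of stone_c in the frame of box between -0.05 and 0.05 m and y of stone_c in the frame of box between -0.06 and 0.06 m and z of stone_c in the frame of box between 0.02 and 0.032 m and angle between stone_c's own z axis and vertical below 0.12 rad and value of joint tray_arm below 0.06 rad and distance of each of plane_c, mallet_c from where it was at the start of the episode below 0.015 m and angle between each of plane_c, mallet_c's own z axis and vertical below 0.1 rad and angle between the x axis of plane_c and the x axis of rack, either way round below 0.25 rad); the robot touches nothing.
It fails at once if the glue bottle or the gouge is shifted by more than 30 mm or the bottle tipped (distance of any of glue_c, gouge_c from where it was at the start of the episode above 0.03 m or angle between glue_c's own z axis and vertical above 0.5 rad).
It fails at once if the plane body or the mallet is knocked over (angle between any of plane_c, mallet_c's own z axis and vertical above 0.7 rad).
It also fails if it takes over 131 s, if anything falls off the work surface, if the arm or the gripper's body presses on something with over 40 N, if the wrist force passes 120 N, or if a joint passes its speed limit or range.

ROBOT

A 6-joint arm with a two-finger parallel gripper is mounted at the origin on the work surface. World frame = base frame: x ahead of the robot, y to its left, z up, the work surface at z = 0. Lengths are in m, angles in rad, forces in N, time in s.
With the tool pointing down it reaches from about 0.225 to 0.875 m from the base axis. Payload 3.4 kg.
Tool frame: the origin (TCP) lies between the finger pads; the fingertips stand 8 mm ahead of it and the grasp point (between the pads) lies 11 mm behind it; z points along the fingers, y is the line along which they close (so a half turn about z gives the same grasp; the last joint's range is limited). The gripper opens to 85 mm and grips with 20 to 120 N. Pads are 22 mm wide; open, the fingers measure 114 mm over their backs; the gripper's body (76 mm by 85 mm) begins 54 mm behind the grasp point. The pads swing forward as they close: fully open they stand 13 mm farther back than shut.
Start: joints at [1.088, 0.276, 1.505, -0, 1.361, -0.121], TCP at [0.204, 0.538, 0.207] pointing down, gripper open.
Joint ranges: [-2.89, 2.89], [-0.75, 2.08], [0.22, 2.7], [-1.18, 4.32], [0.11, 2.71], [-2.7, 2.7]. Speed limits (rad/s): [2.57, 2.57, 3.14, 3.14, 3.14, 3.14].

INTERFACE

Orientations are given as a unit quaternion [w, x, y, z].
In Python, from rig import manip gives the robot as it stands.
- The arm moves only by the tool move_arm, never from a script. Its argument "deltas" is a list that holds one entry, the list of rows, each a list of 5 numbers: the shift along the tool's x, y, z normalised to -1 to 1, where 1 is 80 cm, then the turn about the tool's z normalised to -1 to 1, where 1 is 120 degrees, then the closure, from -1 (fully open) to 1 (shut). In form: [[[tx, ty, tz, twist, grip], ...]]. A call has 1 to 12 rows; each row is the pose to reach, as a shift and turn from the pose commanded when the call began, along the tool's axes at that moment; what a row does not reach only later rows make up. A row lasts 1/10 s, in which the tool goes at most 50 mm and 8.59 degrees, less where a joint would pass 70% of its speed; a pose out of reach is approached as far as the arm can. A call with a number of a shift or a turn outside -1 to 1 is refused whole. A call with a gripper value outside its range is refused whole. The fingers move at their own pace and stop on an object; "squeeze" is the grip in N (left out, the last holds). Time passes only in rows, so rows that repeat a pose let the fingers close. It gives the time, the measured TCP pose, the force, the opening and the grip force at its end, in the units of the state.
- manip.get_state(): the state, without advancing time (a new reading comes with each control period).
- manip.get_image(name): name is "side" or "top"; returns the picture (384x512x3 uint8, red, green, blue); there is no depth.
- manip.camera_params(name): a dict with "fx", "fy", "cx", "cy" (pixels), "R" (3x3) and "t" (3): a world point X has camera coordinates R X + t. Camera axes: x right, y down, z forward; pixel columns grow to the right and rows downward; lengths in m; the calibration is good to about 2 mm. A picture is of the moment at which its call begins. camera_params takes no time and is no camera call.
- manip.sign_off(): hands the job in; it is judged then, once.
The state is a dict: "clock": time; "qpos": joint angles; "qd": joint speeds; "effort": joint torques, N m; "position": TCP position; "ee_rot": TCP orientation; "contact_force": force on the tool from outside, world axes, zero at the start; "moment": the same for the moment, N m; "width": finger opening in m; "gripper_force": force on a finger pad.
Only numpy, scipy, OpenCV 4.12 (cv2) and the standard library are available. Lean on these libraries where they do the work, as an engineer would, in place of code of your own. Each camera call takes 0.05 s, during which the arm holds its last target. There are 200 camera calls.

## Working session

There is one attempt and no reset: what is moved stays moved. The work goes in short steps, Python scripts to look and compute and a tool call to move; the robot and the scene stay as the last step left them, time stands still between calls to the robot, and variables do not carry over. Pictures are saved under pics/ and viewed, at most 14 in all, crops included, and the job is handed in when it is done.

Besides the shell and the picture viewer there is one more tool, called after "Request:" by a JSON object that holds its "name" and its "arguments". move_arm: Moves the arm, as the interface text tells. Scaled input: -1 to 1 covers 80 cm each way for a shift and 120 degrees each way for a turn. Its arguments: {"type":"object","properties":{"deltas":{"type":"array","items":{"type":"array","items":{"type":"array","items":{"type":"number","minimum":-1,"maximum":1}}}},"squeeze":{"type":"number"}},"required":["deltas"]}

```bash
mkdir -p pics
python3 - <<'E'
from rig import manip
import cv2,json
for n in("side","top"):
    im=manip.get_image(n); cv2.imwrite(f"pics/{n}0.png",im[:,:,::-1])
    p=manip.camera_params(n); print(n,{k:(v.tolist() if hasattr(v,'tolist') else v) for k,v in p.items()})
print(manip.get_state())
E
```

```text
side {'fx': 495.3304194310425, 'fy': 495.3304194310425, 'cx': 254.73174023068196, 'cy': 193.35590672467134, 'R': [[0.7178275188440429, -0.6961301341993062, 0.011246752858556907], [-0.4289364194908705, -0.45491441990247594, -0.7804270744913621], [0.5483951141508808, 0.5553878886188014, -0.625145656588121]], 't': [-0.35531127051149797, 0.3150517270617725, 1.400172709354585]}
top {'fx': 385.187886737298, 'fy': 385.187886737298, 'cx': 253.60816516279334, 'cy': 191.26909957039337, 'R': [[-0.03242130073223661, -0.9994735664096831, -0.001203871728564302], [-0.9786120205379646, 0.031989356300698754, -0.2032121904366702], [0.2031437237953278, -0.005410280193844958, -0.9791339828393212]], 't': [0.00631787162409672, 0.4951327490930915, 1.0795712198242255]}
{'clock': 0.1, 'qpos': array([ 1.08798487e+00,  2.76523885e-01,  1.50599127e+00, -4.88467848e-05,
        1.36071582e+00, -1.21029787e-01]), 'qd': array([ 0.00090842,  0.0003008 , -0.00245077,  0.0013304 ,  0.00068594,
       -0.00100765]), 'effort': array([ 1.58106071e-03, -4.17698872e+01, -2.46406281e+01, -1.26289865e-04,
        5.83215966e-03,  6.84340478e-07]), 'position': array([0.20331615, 0.53730927, 0.20663682]), 'ee_rot': array([-2.20778292e-04,  1.79900857e-01,  9.83684406e-01, -7.89206486e-04]), 'contact_force': array([-0.99990764, -0.43747413, -0.60823874]), 'moment': array([-0.01149271,  0.04835408, -0.04506992]), 'gripper_force': 0.0, 'width': 0.08561828878311785}
```

View pics/top0.png

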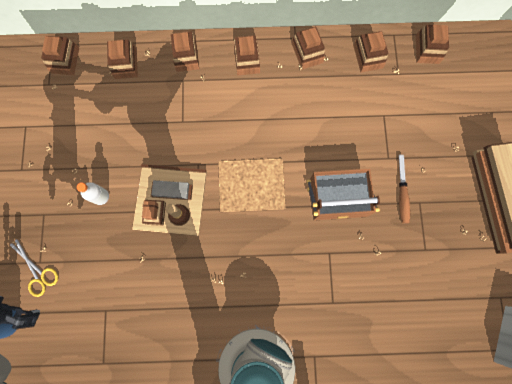

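View pics/side0.png

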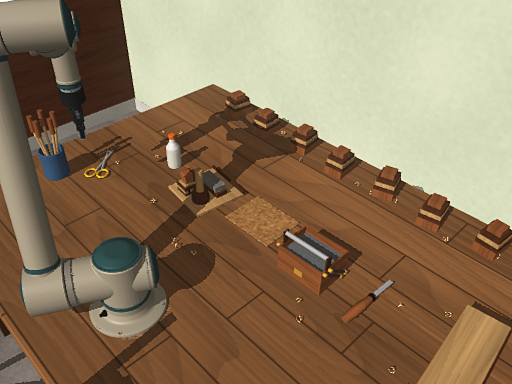

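The top view shows the rack at about (170,200) with the stone at (172,189), plane at (152,211) and mallet at (179,214). The mat is at (252,185), the box at (343,193), the gouge at (403,190) and the bottle at (94,193). I'll enlarge both views for exact pixels.

Run:
```python
import cv2,numpy as np
t=cv2.imread("pics/top0.png");s=cv2.imread("pics/side0.png")
def crop(im,x0,y0,w,h,k):
    c=cv2.resize(im[y0:y0+h,x0:x0+w],None,fx=k,fy=k,interpolation=cv2.INTER_CUBIC)
    for i in range(0,w,10): cv2.putText(c,str(x0+i),(i*k,8),0,.3,(0,255,255),1); c[:,i*k]=c[:,i*k]//2+60
    for i in range(0,h,10): cv2.putText(c,str(y0+i),(0,i*k+4),0,.3,(0,255,255),1); c[i*k]=c[i*k]//2+60
    return c
cv2.imwrite("pics/c1.png",crop(t,125,160,90,80,7))
cv2.imwrite("pics/c2.png",crop(t,300,160,115,65,6))
cv2.imwrite("pics/c3.png",crop(s,160,150,190,145,4))
```

```text
(no output)
```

View pics/c1.png

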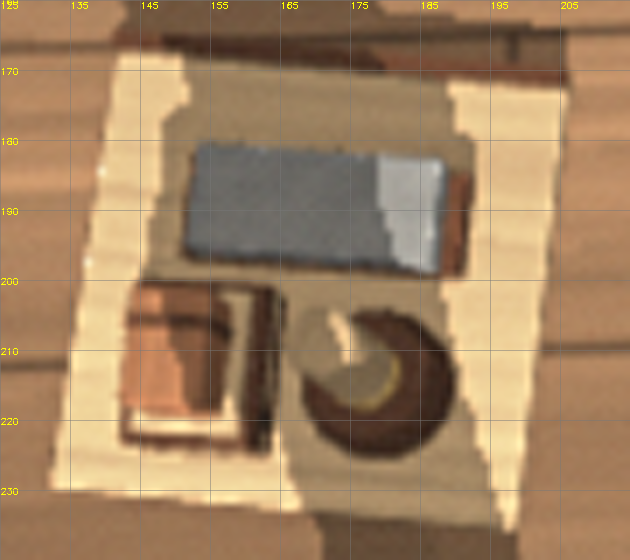

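View pics/c2.png

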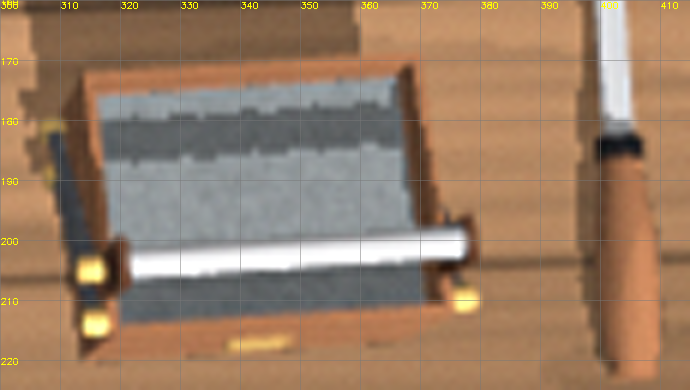

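View pics/c3.png

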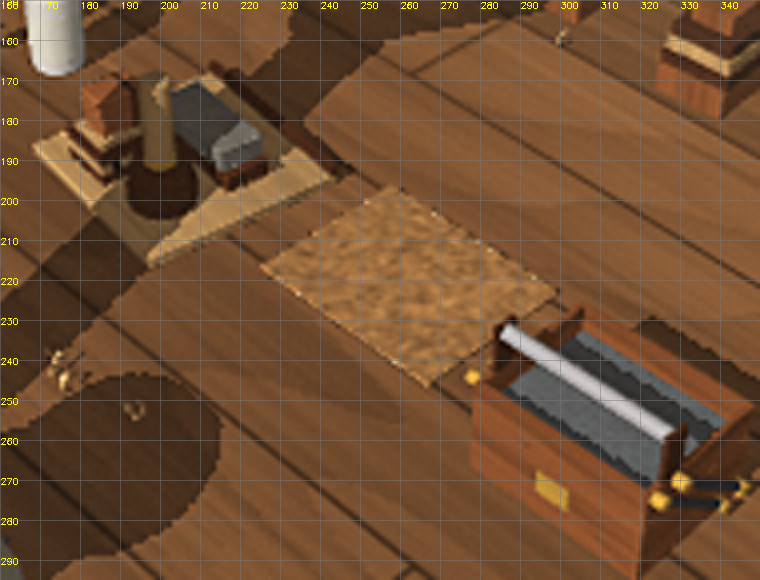

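The crops give these pixels (top view unless noted):
- **Rack corners:** (132,230), (198.6,235.7), (206,173), (142,167).
- **Stone top:** from (153,180) to (187.4,199).
- **Mallet:** head centre (179.3,215), handle leaning left in the view.
- **Tray bar ends:** (321.7,204.2) and (377.8,200.7).
- **Mat corners, side view:** (258.8,196.8), (299.5,223), (267.5,246.8), (225.5,217).

```bash
cat > h.py <<'E'
import numpy as np
from rig import manip
P={n:{k:np.array(v) for k,v in manip.camera_params(n).items()} for n in("side","top")}
def ray(n,u,z):
    p=P[n];d=p["R"].T@np.array([(u[0]-p["cx"])/p["fx"],(u[1]-p["cy"])/p["fy"],1]);c=-p["R"].T@p["t"]
    return c+d*(z-c[2])/d[2]
def proj(n,X):
    p=P[n];c=np.atleast_2d(X)@p["R"].T+p["t"]
    return np.c_[p["fx"]*c[:,0]/c[:,2]+p["cx"],p["fy"]*c[:,1]/c[:,2]+p["cy"]]
E
python3 - <<'E'
from h import *
np.set_printoptions(precision=4,suppress=True)
print("cams",[-P[n]["R"].T@P[n]["t"] for n in P])
def show(l,n,us,z):
    Q=np.array([ray(n,u,z) for u in us])[:,:2];print(l,n,Q.tolist() if 0 else Q.round(4).tolist(),"mean",Q.mean(0),
     "edges",np.linalg.norm(np.roll(Q,-1,0)-Q,axis=1),"ang",[round(np.degrees(np.arctan2(*(b-a)[::-1])),1) for a,b in zip(Q,np.roll(Q,-1,0))])
show("rack","top",[(132.1,230),(198.6,235.7),(206.1,172.9),(141.9,167.4)],.012)
show("stone","top",[(153.1,180.3),(188.3,182.6),(187.4,199),(151.3,196.4)],.052)
show("mat","side",[(258.8,196.8),(299.5,223),(267.5,246.8),(225.5,217)],.004)
show("mat","top",[(219,159),(283,158),(285,211),(220,213)],.004)
show("tray","top",[(314.2,172),(369.2,170.8),(373.7,210.5),(316.7,215)],.09)
show("bar","top",[(321.7,204.2),(377.8,200.7)],.125)
show("bar","side",[(160+505/4,150+335/4),(160+668/4,150+437/4)],.125)
show("malhead","top",[(179.3,215)],.012)
show("malring","top",[(177,213)],.054)
show("maltop","top",[(170.7,207.9)],.142)
show("malring","side",[(200,191)],.054)
show("maltop","side",[(198.7,170)],.142)
show("rack","side",[(168,187),(197.5,216),(244,194)],.012)
show("planefoot right near/far bottom","top",[(163.6,224.5),(165.5,201.5)],.012)
show("plane near-left","top",[(142.3,223)],.012)
E
```

```text
cams [array([-0.3777, -0.8817,  1.1252]), array([ 0.2654, -0.0037,  1.1577])]
rack top [[0.3973, 0.3553], [0.3739, 0.1575], [0.5654, 0.1338], [0.5894, 0.3313]] mean [0.4815 0.2445] edges [0.1992 0.193  0.1989 0.1936] ang [np.float64(-96.7), np.float64(-7.0), np.float64(83.1), np.float64(172.9)]
stone top [[0.5376, 0.2855], [0.5272, 0.1817], [0.4781, 0.1842], [0.4893, 0.2897]] mean [0.508  0.2353] edges [0.1043 0.0491 0.1062 0.0484] ang [np.float64(-95.7), np.float64(177.1), np.float64(84.0), np.float64(-5.1)]
mat side [[0.6027, 0.0902], [0.6044, -0.1041], [0.4456, -0.1095], [0.4434, 0.0902]] mean [ 0.524  -0.0083] edges [0.1943 0.159  0.1997 0.1594] ang [np.float64(-89.5), np.float64(-178.1), np.float64(90.6), np.float64(-0.0)]
mat top [[0.6109, 0.0943], [0.6076, -0.105], [0.4407, -0.103], [0.441, 0.0937]] mean [ 0.5251 -0.005 ] edges [0.1993 0.1668 0.1967 0.1698] ang [np.float64(-90.9), np.float64(179.3), np.float64(89.9), np.float64(0.2)]
tray top [[0.5375, -0.1846], [0.5359, -0.3421], [0.421, -0.344], [0.4135, -0.1836]] mean [ 0.477  -0.2636] edges [0.1575 0.115  0.1605 0.1241] an
[... 496 characters left out ...]
 [np.float64(0.0)]
maltop top [[0.4381, 0.2134]] mean [0.4381 0.2134] edges [0.] ang [np.float64(0.0)]
malring side [[0.4328, 0.2098]] mean [0.4328 0.2098] edges [0.] ang [np.float64(0.0)]
maltop side [[0.4351, 0.2115]] mean [0.4351 0.2115] edges [0.] ang [np.float64(0.0)]
rack side [[0.3948, 0.3506], [0.3719, 0.1523], [0.5683, 0.1311]] mean [0.445  0.2113] edges [0.1996 0.1975 0.2798] ang [np.float64(-96.6), np.float64(-6.2), np.float64(128.3)]
planefoot right near/far bottom top [[0.4107, 0.2618], [0.4803, 0.2571]] mean [0.4455 0.2595] edges [0.0698 0.0698] ang [np.float64(-3.9), np.float64(176.1)]
plane near-left top [[0.4172, 0.3255]] mean [0.4172 0.3255] edges [0.] ang [np.float64(0.0)]
```

```bash
cat > ov.py <<'E'
from h import *
import cv2
def rect(c,z,w,d,yaw):
    a=np.radians(yaw);R=np.array([[np.cos(a),-np.sin(a)],[np.sin(a),np.cos(a)]])
    q=np.array([[1,1],[-1,1],[-1,-1],[1,-1]])*[w/2,d/2]@R.T+c
    return np.c_[q,np.full(4,z)]
def circ(c,z,d):
    t=np.linspace(0,2*np.pi,24);return np.c_[c[0]+d/2*np.cos(t),c[1]+d/2*np.sin(t),t*0+z]
def draw(im,n,polys,x0,y0,w,h,k):
    o=cv2.resize(im[y0:y0+h,x0:x0+w],None,fx=k,fy=k,interpolation=cv2.INTER_CUBIC)
    for q,col in polys:
        cv2.polylines(o,[np.int32(((proj(n,q)-[x0,y0]+.5)*k)*8)],True,col,1,cv2.LINE_AA,3)
    return o
E
python3 - <<'E'
from ov import *
Y=-6.8;pl=(.448,.287);ma=(.437,.2135);st=(.508,.238);rk=(.482,.2445)
G=(0,255,0);M=(255,0,255);C=(255,255,0);B=(0,0,255)
ps=[(rect(rk,.012,.2,.2,Y),B),(rect(pl,.012,.07,.056,Y),G),(rect(pl,.046,.07,.056,Y),G),(rect(pl,.092,.05,.034,Y),G),
(circ(ma,.012,.064),M),(circ(ma,.054,.052),M),(circ(ma,.142,.028),M),(rect(st,.052,.045,.12,Y),C),(rect(st,.012,.045,.12,Y),C)]
bx=(.4757,-.268);yb=1.8;a=np.radians(yb)
pb=[(rect(bx,.09,.127,.162,yb),B),(rect(bx,.0,.127,.162,yb),G),(rect((bx[0]-.035*np.cos(a),bx[1]-.035*np.sin(a)),.125,.014,.15,yb),M)]
t=cv2.imread("pics/top0.png");s=cv2.imread("pics/side0.png")
a=np.vstack([draw(t,"top",ps,128,162,80,75,5),draw(s,"side",ps,160,155,80,62,5)[:,:400]])[:, :]
b=np.vstack([draw(t,"top",pb,305,162,80,75,5),draw(s,"side",pb,270,222,80,75,5)[:310]])
h=min(len(a),len(b));o=np.hstack([a[:h],b[:h]]);o=cv2.resize(o,None,fx=.87,fy=.87);print(o.shape);cv2.imwrite("pics/o1.png",o)
E
```

```text
(596, 696, 3)
```

View pics/o1.png

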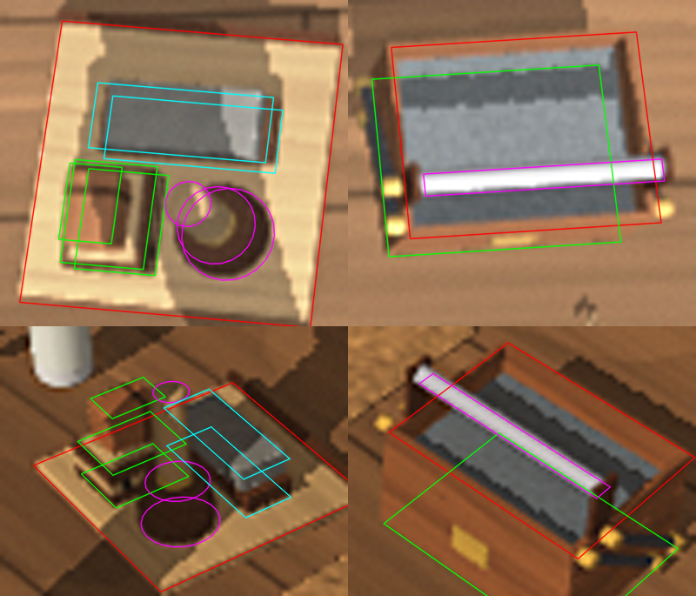

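The wireframes match within about 3 mm: rack yaw −6.8°, plane (0.448,0.285), mallet (0.437,0.2135), stone (0.508,0.2355), bar (0.439,−0.268), box yaw about 1.8°. Next is a planner that turns world waypoints into row numbers.

```bash
cat > plan.py <<'E'
from h import *
def cur():
    s=manip.get_state();w,x,y,z=s["ee_rot"]
    # tool y axis in world
    phi=np.degrees(np.arctan2(1-2*(x*x+z*z),2*(x*y-w*z)))
    return [*s["position"],phi],s
def plan(calls,start=None):
    """calls: list of lists of waypoints (x,y,z,phi,grip)"""
    c=start or cur()[0];print("start",np.round(c,4))
    for i,call in enumerate(calls):
        a=np.radians(c[3]);ty=np.array([np.cos(a),np.sin(a)]);tx=np.array([-np.sin(a)*-1*-1,np.cos(a)])
        tx=np.array([ty[0]*0-ty[1],ty[0]])  # x = y x z with z down
        p=c
        for w in call:
            d=np.array(w[:2])-c[:2];dphi=(w[3]-c[3])
            r=[d@tx/.8,d@ty/.8,(c[2]-w[2])/.8,-dphi/120,w[4]]
            n=max(np.linalg.norm(np.array(w[:3])-p[:3])/.05,abs(w[3]-p[3])/8.59)
            print(f"call{i}",[round(v,3) for v in r],"rows>=",round(n,1));p=list(w[:4])
        c=p
E
python3 - <<'E'
from plan import *
c,s=cur();print(c)
F=83.2
m=(.437,.2135);d=(.525,-.055)
plan([[(*m,.207,F,-.2),(*m,.109,F,-.2)],
 [(*m,.109,F,1),(*m,.18,F,1)],
 [(*d,.18,F,1),(*d,.102,F,1)],
 [(*d,.102,F,-.2),(*d,.2,F,-.2)]])
E
```

```text
[np.float64(0.20331615106696532), np.float64(0.5373092716910784), np.float64(0.20663682310415638), np.float64(69.27202988207503)]
start [ 0.2033  0.5373  0.2066 69.272 ]
call0 [np.float64(-0.416), np.float64(-0.275), np.float64(-0.0), np.float64(-0.116), -0.2] rows>= 8.0
call0 [np.float64(-0.416), np.float64(-0.275), np.float64(0.122), np.float64(-0.116), -0.2] rows>= 2.0
call1 [np.float64(0.0), np.float64(0.0), 0.0, -0.0, 1] rows>= 0.0
call1 [np.float64(0.0), np.float64(0.0), -0.089, -0.0, 1] rows>= 1.4
call2 [np.float64(-0.149), np.float64(-0.32), 0.0, -0.0, 1] rows>= 5.7
call2 [np.float64(-0.149), np.float64(-0.32), 0.097, -0.0, 1] rows>= 1.6
call3 [np.float64(0.0), np.float64(0.0), 0.0, -0.0, -0.2] rows>= 0.0
call3 [np.float64(0.0), np.float64(0.0), -0.123, -0.0, -0.2] rows>= 2.0
```

Request:
{"name": "move_arm", "arguments": {"deltas": [[[-0.416,-0.275,0,-0.116,-0.2],[-0.416,-0.275,0,-0.116,-0.2],[-0.416,-0.275,0,-0.116,-0.2],[-0.416,-0.275,0,-0.116,-0.2],[-0.416,-0.275,0,-0.116,-0.2],[-0.416,-0.275,0,-0.116,-0.2],[-0.416,-0.275,0,-0.116,-0.2],[-0.416,-0.275,0,-0.116,-0.2],[-0.416,-0.275,0,-0.116,-0.2],[-0.416,-0.275,0,-0.116,-0.2],[-0.416,-0.275,0,-0.116,-0.2],[-0.416,-0.275,0,-0.116,-0.2]]], "squeeze": 40}}

```text
clock: 1.3
position: [0.4359, 0.2155, 0.2073]
ee_rot: [-0.0, 0.058, 0.998, 0.0]
contact_force: [0.5, -0.3, -0.4]
width: 0.051
gripper_force: 0.0
```

Request:
{"name": "move_arm", "arguments": {"deltas": [[[0,0,0.05,0,-0.2],[0,0,0.1,0,-0.2],[0,0,0.123,0,-0.2],[0,0,0.123,0,-0.2],[0,0,0.123,0,1],[0,0,0.123,0,1],[0,0,0.123,0,1],[0,0,0.123,0,1],[0,0,0.123,0,1],[0,0,0.123,0,1]]]}}

```text
clock: 2.3
position: [0.4383, 0.2152, 0.1106]
ee_rot: [0.002, 0.06, 0.998, 0.001]
contact_force: [-1.4, 1.9, 6.3]
width: 0.026
gripper_force: 39.8
```

Run:
```python
from ov import *
s=manip.get_image("side")[:,:,::-1].copy();t=manip.get_image("top")[:,:,::-1].copy()
o=np.hstack([draw(s,"side",[],150,110,100,110,4),draw(t,"top",[],125,150,90,110,4)[:,:400]]);cv2.imwrite("pics/g1.png",o)
from plan import cur;print(cur()[0])
```

```text
[np.float64(0.43825952073543767), np.float64(0.21517050992228762), np.float64(0.11063765831583365), np.float64(83.16306443550002)]
```

View pics/g1.png

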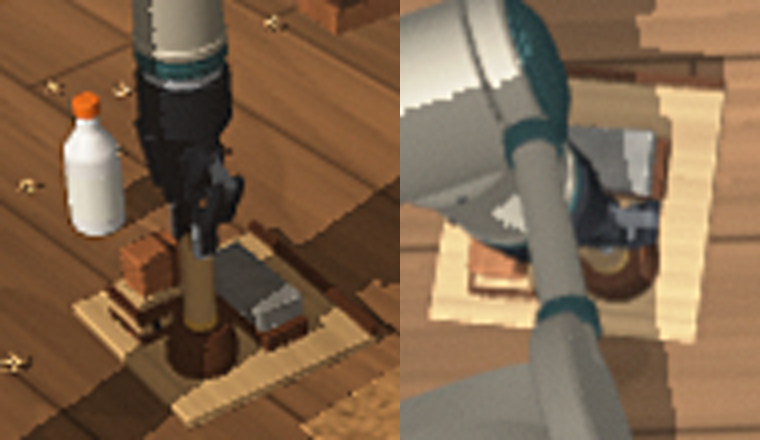

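The side view shows the fingers around the mallet handle at (200,230) in the crop. The mallet and plane are undisturbed, and the width is 26 mm at 40 N.

Request:
{"name": "move_arm", "arguments": {"deltas": [[[0,0,-0.05,0,1],[0,0,-0.09,0,1],[-0.148,-0.322,-0.09,0,1],[-0.148,-0.322,-0.09,0,1],[-0.148,-0.322,-0.09,0,1],[-0.148,-0.322,-0.09,0,1],[-0.148,-0.322,-0.09,0,1],[-0.148,-0.322,-0.09,0,1],[-0.148,-0.322,-0.09,0,1],[-0.148,-0.322,-0.09,0,1],[-0.148,-0.322,-0.04,0,1],[-0.148,-0.322,-0.02,0,1]]]}}

```text
clock: 3.6
position: [0.5216, -0.0539, 0.1226]
ee_rot: [-0.002, 0.059, 0.998, 0.001]
contact_force: [-0.4, 0.6, -2.9]
width: 0.0254
gripper_force: 40.0
```

Request:
{"name": "move_arm", "arguments": {"deltas": [[[0,0,0.015,0,1],[0,0,0.025,0,1],[0,0,0.028,0,1],[0,0,0.028,0,1],[0,0,0.028,0,1]]]}}

```text
clock: 4.1
position: [0.525, -0.0551, 0.1038]
ee_rot: [0.001, 0.059, 0.998, 0.0]
contact_force: [0.3, 1.2, 2.6]
width: 0.0256
gripper_force: 40.6
```

Request:
{"name": "move_arm", "arguments": {"deltas": [[[0,0,0,0,0.2],[0,0,0,0,0],[0,0,0,0,-0.2],[0,0,0,0,-0.2],[0,0,-0.05,0,-0.2],[0,0,-0.1,0,-0.2],[0,0,-0.12,0,-0.2]]]}}

```text
clock: 4.8
position: [0.526, -0.0562, 0.2024]
ee_rot: [0.003, 0.059, 0.998, -0.001]
contact_force: [0.0, 1.0, -0.8]
width: 0.0512
gripper_force: 0.0
```

Run:
```python
from plan import *
F=83.2
p=(.448,.2855);d=(.525,.045)
plan([[(*p,.2,F,-.2)],[(*p,.067,F,-.2)],
 [(*p,.067,F,1),(*p,.135,F,1)],
 [(*d,.135,F,1),(*d,.0605,F,1)]])
```

```text
start [ 5.26000e-01 -5.62000e-02  2.02400e-01  8.31851e+01]
call0 [np.float64(0.147), np.float64(0.413), np.float64(0.003), np.float64(-0.0), -0.2] rows>= 7.0
call1 [np.float64(0.0), np.float64(0.0), 0.166, -0.0, -0.2] rows>= 2.7
call2 [np.float64(0.0), np.float64(0.0), 0.0, -0.0, 1] rows>= 0.0
call2 [np.float64(0.0), np.float64(0.0), -0.085, -0.0, 1] rows>= 1.4
call3 [np.float64(-0.131), np.float64(-0.287), 0.0, -0.0, 1] rows>= 5.1
call3 [np.float64(-0.131), np.float64(-0.287), 0.093, -0.0, 1] rows>= 1.5
```

Request:
{"name": "move_arm", "arguments": {"deltas": [[[0.147,0.413,0,0,-0.2],[0.147,0.413,0,0,-0.2],[0.147,0.413,0,0,-0.2],[0.147,0.413,0,0,-0.2],[0.147,0.413,0,0,-0.2],[0.147,0.413,0,0,-0.2],[0.147,0.413,0,0,-0.2],[0.147,0.413,0,0,-0.2],[0.147,0.413,0,0,-0.2],[0.147,0.413,0.05,0,-0.2],[0.147,0.413,0.08,0,-0.2],[0.147,0.413,0.08,0,-0.2]]]}}

```text
clock: 6.0
position: [0.4443, 0.2833, 0.1314]
ee_rot: [-0.003, 0.06, 0.998, -0.002]
contact_force: [0.6, 0.3, -0.2]
width: 0.0512
gripper_force: 0.0
```

Run:
```python
from ov import *
s=manip.get_image("side")[:,:,::-1].copy()
cv2.imwrite("pics/g2.png",draw(s,"side",[],150,110,150,120,5))
from plan import cur;print(cur()[0])
```

```text
[np.float64(0.44579913770740875), np.float64(0.28426146457627255), np.float64(0.13347137154112354), np.float64(83.06862064104502)]
```

View pics/g2.png

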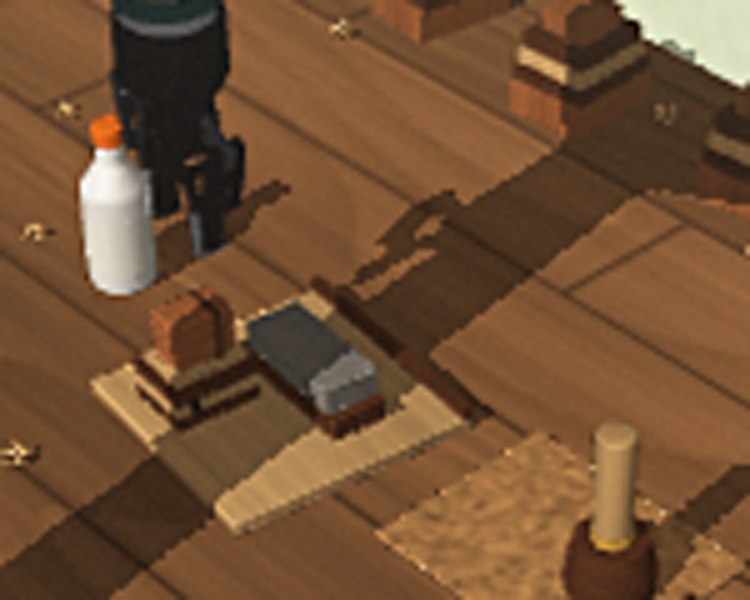

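The mallet stands on the mat at (600,500) in the crop. The fingers hover above the plane's hump at (192,330), with the stone at (315,370) undisturbed.

Request:
{"name": "move_arm", "arguments": {"deltas": [[[0,0,0.03,0,-0.2],[0,0,0.06,0,-0.2],[0,0,0.081,0,-0.2],[0,0,0.081,0,-0.2],[0,0,0.081,0,-0.2]]]}}

```text
clock: 6.55
position: [0.4479, 0.2863, 0.0713]
ee_rot: [0.001, 0.06, 0.998, 0.001]
contact_force: [0.9, -0.7, 0.2]
width: 0.0511
gripper_force: 0.0
```

Request:
{"name": "move_arm", "arguments": {"deltas": [[[0,0,0,0,0.2],[0,0,0,0,1],[0,0,0,0,1],[0,0,0,0,1],[0,0,0,0,1],[0,0,0,0,1]]]}}

```text
clock: 7.15
position: [0.4463, 0.2865, 0.0698]
ee_rot: [0.0, 0.059, 0.998, 0.0]
contact_force: [-0.8, 0.1, -0.7]
width: -0.0002
gripper_force: 0.0
```

Run:
```python
from ov import *
s=manip.get_image("side")[:,:,::-1].copy();t=manip.get_image("top")[:,:,::-1].copy()
c=manip.get_state()
Y=-6.8;p=(.448,.2855)
o=np.hstack([draw(s,"side",[],150,120,90,110,4),draw(t,"top",[(rect(p,.092,.05,.034,Y),(0,255,0))],120,150,90,110,4)]);cv2.imwrite("pics/g3.png",o)
print(c["position"],c["width"])
```

```text
[0.44628326 0.28647739 0.06976327] 0.00012032495147131016
```

View pics/g3.png

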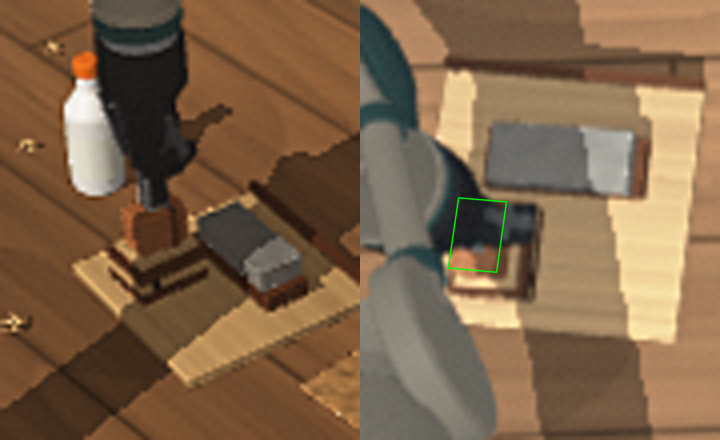

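Run:
```python
from h import *
for n in P:
    print(n,proj(n,[[.4463,.2865,.0618],[.4463,.2865,.0698],[.4463,.2865,.11],[.448,.2855,.092]]).round(1).tolist())
print("seen tip as side",[ray("side",(187.5,171.5),z).round(3) for z in(.06,.09,.1)])
print("top finger",[ray("top",(158.7,205),z).round(3) for z in(.06,.09,.12)])
for u in[(144,200.4),(158,201.4),(144,205.5),(158,206.5),(142.5,216.5),(157,218.5)]:print("hump?",ray("top",u,.092).round(4))
for u in[(181.5,170),(187.5,168.5),(192,171)]:print("hump side",ray("side",u,.092).round(4))
```

```text
side [[189.2, 177.9], [189.0, 176.1], [188.2, 166.9], [189.1, 171.0]]
top [[151.2, 210.4], [150.5, 209.9], [146.6, 207.7], [148.8, 208.1]]
seen tip as side [array([0.467, 0.323, 0.06 ]), array([0.444, 0.289, 0.09 ]), array([0.436, 0.278, 0.1  ])]
top finger [array([0.462, 0.266, 0.06 ]), array([0.456, 0.258, 0.09 ]), array([0.451, 0.251, 0.12 ])]
hump? [0.4704 0.2994 0.092 ]
hump? [0.4662 0.26   0.092 ]
hump? [0.4558 0.299  0.092 ]
hump? [0.4517 0.2597 0.092 ]
hump? [0.4248 0.3024 0.092 ]
hump? [0.4179 0.2619 0.092 ]
hump side [0.4322 0.3087 0.092 ]
hump side [0.4532 0.3013 0.092 ]
hump side [0.4555 0.2786 0.092 ]
```

Run:
```python
from ov import *
s=cv2.imread("pics/side0.png");t=cv2.imread("pics/top0.png")
s2=manip.get_image("side")[:,:,::-1].copy();t2=manip.get_image("top")[:,:,::-1].copy()
o=np.vstack([np.hstack([draw(s,"side",[],165,155,45,45,8),draw(s2,"side",[],165,155,45,45,8)]),np.hstack([draw(t,"top",[],135,190,45,38,8)[:240],draw(t2,"top",[],135,190,45,38,8)[:240]])])
print(o.shape);cv2.imwrite("pics/g4.png",o)
```

```text
(600, 720, 3)
```

View pics/g4.png

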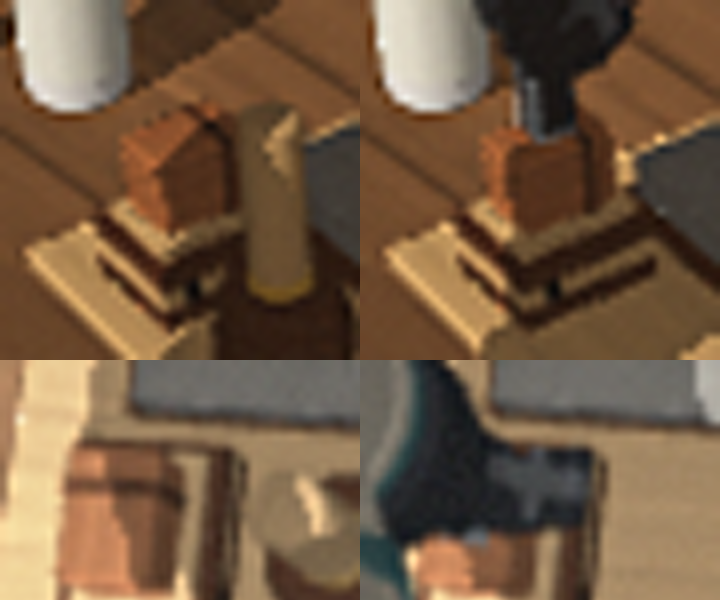

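The pictures show the shut fingertips at about z 0.09, right on top of the hump at side pixel (188.5,172), with TCP z at 0.070. So the tips really sit about 25 mm higher than the stated offset, and the mallet was held near its top, which agrees. Nothing was disturbed, so I'll open and go 28 mm deeper.

Request:
{"name": "move_arm", "arguments": {"deltas": [[[0,0,-0.01,0,-0.2],[0,0,-0.01,0,-0.2],[0,0,-0.01,0,-0.2],[0,0,-0.01,0,-0.2],[0,0,0.01,0,-0.2],[0,0,0.02,0,-0.2],[0,0,0.03,0,-0.2],[0,0,0.034,0,-0.2],[0,0,0.034,0,-0.2]]]}}

```text
clock: 8.25
position: [0.446, 0.2863, 0.0421]
ee_rot: [-0.001, 0.059, 0.998, -0.0]
contact_force: [-0.6, 0.6, 0.2]
width: 0.0517
gripper_force: 0.0
```

Request:
{"name": "move_arm", "arguments": {"deltas": [[[0,0,0,0,0.2],[0,0,0,0,1],[0,0,0,0,1],[0,0,0,0,1],[0,0,0,0,1],[0,0,0,0,1]]]}}

```text
clock: 8.85
position: [0.4468, 0.2868, 0.043]
ee_rot: [0.0, 0.059, 0.998, 0.0]
contact_force: [1.3, 1.6, 2.1]
width: 0.0336
gripper_force: 43.7
```

Request:
{"name": "move_arm", "arguments": {"deltas": [[[0,0,-0.05,0,1],[0,0,-0.09,0,1],[-0.132,-0.289,-0.09,0,1],[-0.132,-0.289,-0.09,0,1],[-0.132,-0.289,-0.09,0,1],[-0.132,-0.289,-0.09,0,1],[-0.132,-0.289,-0.09,0,1],[-0.132,-0.289,-0.09,0,1],[-0.132,-0.289,-0.09,0,1],[-0.132,-0.289,-0.09,0,1],[-0.132,-0.289,-0.04,0,1],[-0.132,-0.289,-0.02,0,1]]]}}

```text
clock: 10.05
position: [0.5212, 0.0462, 0.0565]
ee_rot: [-0.002, 0.058, 0.998, 0.0]
contact_force: [0.1, 0.4, -2.5]
width: 0.0336
gripper_force: 43.3
```

Request:
{"name": "move_arm", "arguments": {"deltas": [[[0,0,0.015,0,1],[0,0,0.025,0,1],[0,0,0.028,0,1],[0,0,0.028,0,1],[0,0,0.028,0,1],[0,0,0.028,0,1]]]}}

```text
clock: 10.65
position: [0.5245, 0.0444, 0.037]
ee_rot: [0.001, 0.059, 0.998, 0.0]
contact_force: [-0.1, -0.7, -1.7]
width: 0.0329
gripper_force: 43.3
```

Request:
{"name": "move_arm", "arguments": {"deltas": [[[0,0,0.001,0,1],[0,0,0.002,0,1],[0,0,0.002,0,1],[0,0,0.002,0,1]]]}}

```text
clock: 11.05
position: [0.5241, 0.0443, 0.035]
ee_rot: [0.0, 0.059, 0.998, 0.0]
contact_force: [0.0, -0.2, 2.1]
width: 0.0334
gripper_force: 43.5
```

Request:
{"name": "move_arm", "arguments": {"deltas": [[[0,0,0,0,0.1],[0,0,0,0,-0.2],[0,0,0,0,-0.2],[0,0,-0.05,0,-0.2],[0,0,-0.11,0,-0.2],[0,0,-0.15,0,-0.2],[0,0,-0.2,0,-0.2],[0,0,-0.2,0,-0.2]]]}}

```text
clock: 11.85
position: [0.5276, 0.0442, 0.2004]
ee_rot: [0.006, 0.059, 0.998, 0.0]
contact_force: [1.4, -0.3, 0.0]
width: 0.0512
gripper_force: 0.0
```

Run:
```python
from ov import *
from plan import *
s=manip.get_image("side")[:,:,::-1].copy();t=manip.get_image("top")[:,:,::-1].copy()
Y=-6.8;st=(.508,.2355);C=(255,255,0);G=(0,255,0)
ps=[(rect(st,.052,.045,.12,Y),C),(rect(st,.012,.045,.12,Y),C)]
o=np.hstack([draw(s,"side",ps,160,110,100,140,4),draw(t,"top",ps,130,155,95,85,4)[:560].copy() if 0 else cv2.copyMakeBorder(draw(t,"top",ps,130,155,95,85,4),0,220,0,0,0)]);print(o.shape);cv2.imwrite("pics/g5.png",o)
B=(.439,-.268)
plan([[(*B,.235,1.8,-.2)],[(*B,.12,1.8,-.4),(*B,.087,1.8,.4)]])
```

```text
(560, 780, 3)
start [5.24200e-01 4.43000e-02 1.95400e-01 8.31936e+01]
call0 [np.float64(0.059), np.float64(-0.4), np.float64(-0.049), np.float64(0.678), -0.2] rows>= 9.5
call1 [np.float64(0.0), np.float64(0.0), 0.144, -0.0, -0.4] rows>= 2.3
call1 [np.float64(0.0), np.float64(0.0), 0.185, -0.0, 0.4] rows>= 0.7
```

View pics/g5.png

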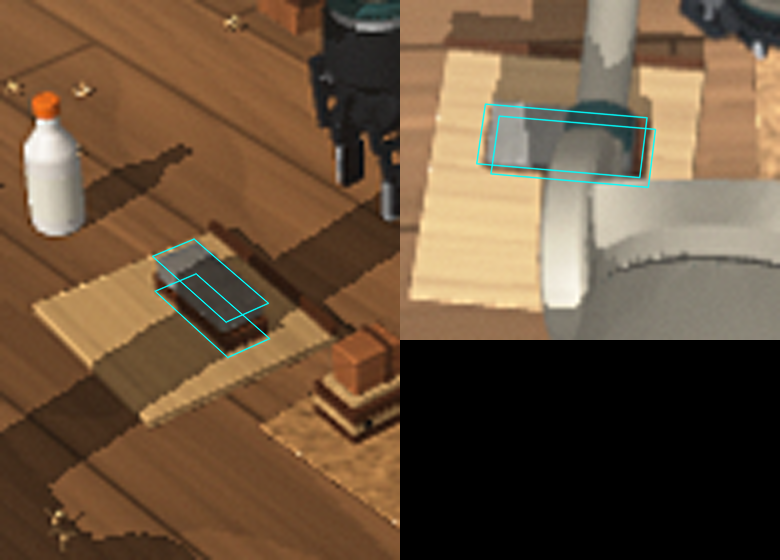

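The plane stands on the mat and the stone matches its outline on the rack, so stage 1 should be met. Next is the tray bar.

Request:
{"name": "move_arm", "arguments": {"deltas": [[[0.059,-0.4,0,0.678,-0.2],[0.059,-0.4,0,0.678,-0.2],[0.059,-0.4,0,0.678,-0.2],[0.059,-0.4,0,0.678,-0.2],[0.059,-0.4,0,0.678,-0.2],[0.059,-0.4,0,0.678,-0.2],[0.059,-0.4,0,0.678,-0.2],[0.059,-0.4,0,0.678,-0.2],[0.059,-0.4,0,0.678,-0.2],[0.059,-0.4,0,0.678,-0.2],[0.059,-0.4,0,0.678,-0.2],[0.059,-0.4,0,0.678,-0.2]]]}}

```text
clock: 13.15
position: [0.4383, -0.2673, 0.1932]
ee_rot: [-0.001, 0.695, 0.719, -0.0]
contact_force: [0.1, 0.3, 0.6]
width: 0.0515
gripper_force: 0.0
```

Request:
{"name": "move_arm", "arguments": {"deltas": [[[0,0,0.05,0,-0.2],[0,0,0.08,0,-0.2],[0,0,0.08,0,-0.2],[0,0,0.08,0,-0.2]]]}}

```text
clock: 13.55
position: [0.439, -0.2677, 0.1305]
ee_rot: [-0.0, 0.695, 0.719, -0.0]
contact_force: [0.6, 0.2, 0.5]
width: 0.0516
gripper_force: 0.0
```

Run:
```python
from ov import *
from plan import *
s=manip.get_image("side")[:,:,::-1].copy();t=manip.get_image("top")[:,:,::-1].copy()
c=cur()[0];print(np.round(c,4))
a=np.radians(c[3]);C=(255,255,0);R=(0,0,255);M=(255,0,255)
yb=np.radians(1.8);bar=rect((.439,-.268),.125,.014,.15,1.8)
ps=[(bar,M)]
o=np.hstack([draw(s,"side",ps,255,190,95,95,4),draw(t,"top",ps,295,150,95,95,4)]);cv2.imwrite("pics/g6.png",o)
```

```text
[ 0.44   -0.2685  0.1319  1.8634]
```

View pics/g6.png

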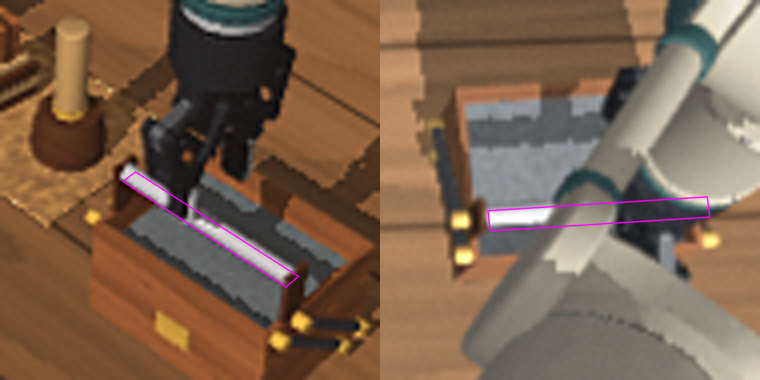

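The fingers straddle the bar, whose outline fits well. The tips in the crop are near (185,215) and (235,178), about 25 mm above the bar centre. I'll go down 41 mm and close loosely to about 22 mm.

Request:
{"name": "move_arm", "arguments": {"deltas": [[[0,0,0.02,0,-0.2],[0,0,0.04,0,-0.2],[0,0,0.052,0,-0.2],[0,0,0.052,0,-0.2],[0,0,0.052,0,0.2],[0,0,0.052,0,0.48],[0,0,0.052,0,0.48],[0,0,0.052,0,0.48],[0,0,0.052,0,0.48]]], "squeeze": 20}}

```text
clock: 14.55
position: [0.4396, -0.2681, 0.0895]
ee_rot: [0.001, 0.696, 0.718, 0.0]
contact_force: [0.4, -0.5, 0.2]
width: 0.0224
gripper_force: 0.6
```

Run:
```python
from plan import *
c,s=cur();print(np.round(c,4),s["contact_force"],s["width"])
yb=np.radians(1.8)
for q in np.radians([10,20,30,40,50,60,70,80,90,100,110,120]):
    dx=.11*(np.cos(np.radians(140)-q)-np.cos(np.radians(140)));dz=.11*(np.sin(np.radians(140)-q)-np.sin(np.radians(140)))
    # tool y == box x (phi=1.8)
    print([0,round(dx/.8,3),round(-dz/.8,3),0,.48])
```

```text
[ 0.4396 -0.2681  0.0895  1.825 ] [ 0.39217802 -0.46735707  0.15271514] 0.022350036935851247
[0, np.float64(0.017), np.float64(-0.017), 0, 0.48]
[0, np.float64(0.037), np.float64(-0.031), 0, 0.48]
[0, np.float64(0.058), np.float64(-0.041), 0, 0.48]
[0, np.float64(0.081), np.float64(-0.047), 0, 0.48]
[0, np.float64(0.105), np.float64(-0.049), 0, 0.48]
[0, np.float64(0.129), np.float64(-0.047), 0, 0.48]
[0, np.float64(0.152), np.float64(-0.041), 0, 0.48]
[0, np.float64(0.174), np.float64(-0.031), 0, 0.48]
[0, np.float64(0.194), np.float64(-0.017), 0, 0.48]
[0, np.float64(0.211), np.float64(0.0), 0, 0.48]
[0, np.float64(0.224), np.float64(0.02), 0, 0.48]
[0, np.float64(0.235), np.float64(0.041), 0, 0.48]
```

Request:
{"name": "move_arm", "arguments": {"deltas": [[[0,0.009,-0.008,0,0.48],[0,0.017,-0.017,0,0.48],[0,0.027,-0.024,0,0.48],[0,0.037,-0.031,0,0.48],[0,0.047,-0.036,0,0.48],[0,0.058,-0.041,0,0.48],[0,0.069,-0.044,0,0.48],[0,0.081,-0.047,0,0.48],[0,0.093,-0.048,0,0.48],[0,0.105,-0.049,0,0.48],[0,0.117,-0.048,0,0.48],[0,0.129,-0.047,0,0.48]]]}}

```text
clock: 15.75
position: [0.5434, -0.2644, 0.1262]
ee_rot: [0.0, 0.696, 0.718, 0.0]
contact_force: [-0.8, 0.0, 0.7]
width: 0.0223
gripper_force: 0.5
```

Request:
{"name": "move_arm", "arguments": {"deltas": [[[0,0.012,0.003,0,0.48],[0,0.023,0.006,0,0.48],[0,0.034,0.011,0,0.48],[0,0.045,0.016,0,0.48],[0,0.055,0.023,0,0.48],[0,0.065,0.03,0,0.48],[0,0.074,0.038,0,0.48],[0,0.082,0.047,0,0.48],[0,0.09,0.057,0,0.48],[0,0.096,0.067,0,0.48],[0,0.103,0.086,0,0.48],[0,0.103,0.086,0,0.48]]]}}

```text
clock: 16.95
position: [0.6268, -0.2617, 0.0558]
ee_rot: [0.001, 0.696, 0.718, 0.001]
contact_force: [5.3, -0.1, -1.6]
width: 0.0222
gripper_force: 2.7
```

Request:
{"name": "move_arm", "arguments": {"deltas": [[[0,0,0,0,-0.2],[0,0,0,0,-0.2],[0,0,0,0,-0.2],[0,0,-0.05,0,-0.2],[0,0,-0.11,0,-0.2],[0,0,-0.17,0,-0.2],[0,0,-0.2,0,-0.2],[0,0,-0.2,0,-0.2]]]}}

```text
clock: 17.75
position: [0.6264, -0.2631, 0.2234]
ee_rot: [0.005, 0.696, 0.718, 0.001]
contact_force: [-0.0, -0.3, -0.5]
width: 0.0515
gripper_force: 0.0
```

Run:
```python
from ov import *
from plan import *
s=manip.get_image("side")[:,:,::-1].copy();t=manip.get_image("top")[:,:,::-1].copy()
G=(0,255,0);bx=(.4757,-.268);yb=1.8;R=(0,0,255)
ps=[(rect(bx,.06,.127,.162,yb),R),(rect(bx,.006,.115,.15,yb),G)]
o=np.hstack([draw(s,"side",ps,255,170,95,110,4),draw(t,"top",ps,295,110,95,110,4)]);cv2.imwrite("pics/g7.png",o)
S=(.507,.2355)
plan([[(*S,.2,-6.8,-.6)],[(*S,.06,-6.8,-.6),(*S,-.004,-6.8,-.6)]])
```

```text
start [ 0.624  -0.2618  0.218   1.8205]
call0 [np.float64(0.626), np.float64(-0.126), np.float64(0.022), np.float64(0.072), -0.6] rows>= 10.2
call1 [np.float64(0.0), np.float64(0.0), 0.175, -0.0, -0.6] rows>= 2.8
call1 [np.float64(0.0), np.float64(0.0), 0.255, -0.0, -0.6] rows>= 1.3
```

View pics/g7.png

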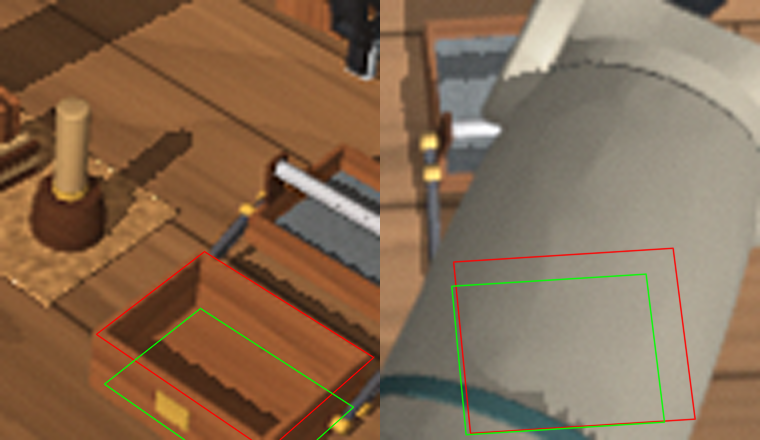

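The tray is open (bar at (330,195) in the side crop) and the compartment rim matches the red outline. Now the stone.

Request:
{"name": "move_arm", "arguments": {"deltas": [[[0.626,-0.126,0.02,0.072,-0.6],[0.626,-0.126,0.02,0.072,-0.6],[0.626,-0.126,0.02,0.072,-0.6],[0.626,-0.126,0.02,0.072,-0.6],[0.626,-0.126,0.02,0.072,-0.6],[0.626,-0.126,0.02,0.072,-0.6],[0.626,-0.126,0.02,0.072,-0.6],[0.626,-0.126,0.02,0.072,-0.6],[0.626,-0.126,0.02,0.072,-0.6],[0.626,-0.126,0.02,0.072,-0.6],[0.626,-0.126,0.02,0.072,-0.6],[0.626,-0.126,0.02,0.072,-0.6]]]}}

```text
clock: 19.05
position: [0.5059, 0.2365, 0.1997]
ee_rot: [-0.001, 0.747, 0.665, -0.002]
contact_force: [-0.1, -1.1, -0.7]
width: 0.0687
gripper_force: 0.0
```

Request:
{"name": "move_arm", "arguments": {"deltas": [[[0,0,0.05,0,-0.6],[0,0,0.1,0,-0.6],[0,0,0.15,0,-0.6],[0,0,0.18,0,-0.6],[0,0,0.2,0,-0.6],[0,0,0.2,0,-0.6]]]}}

```text
clock: 19.65
position: [0.5055, 0.2324, 0.0385]
ee_rot: [-0.001, 0.749, 0.663, -0.004]
contact_force: [0.1, -1.2, -0.9]
width: 0.0686
gripper_force: 0.0
```

Request:
{"name": "move_arm", "arguments": {"deltas": [[[0,0,0.008,0,-0.6],[0,0,0.016,0,-0.6],[0,0,0.024,0,-0.6],[0,0,0.032,0,-0.6],[0,0,0.032,0,-0.6]]]}}

```text
clock: 20.15
position: [0.5071, 0.2353, 0.0155]
ee_rot: [-0.0, 0.748, 0.664, -0.001]
contact_force: [-0.0, -0.7, -0.6]
width: 0.0683
gripper_force: 0.0
```

Request:
{"name": "move_arm", "arguments": {"deltas": [[[0,0,0.005,0,-0.6],[0,0,0.01,0,-0.6],[0,0,0.014,0,-0.6],[0,0,0.014,0,-0.6]]]}}

```text
clock: 20.55
position: [0.5073, 0.2354, 0.0045]
ee_rot: [-0.0, 0.748, 0.664, -0.0]
contact_force: [0.2, -0.1, 0.5]
width: 0.0685
gripper_force: 0.0
```

Request:
{"name": "move_arm", "arguments": {"deltas": [[[0,0,0.003,0,-0.6],[0,0,0.005,0,-0.6],[0,0,0.005,0,-0.2],[0,0,0.005,0,0.2],[0,0,0.005,0,1],[0,0,0.005,0,1],[0,0,0.005,0,1],[0,0,0.005,0,1]]], "squeeze": 60}}

```text
clock: 21.35
position: [0.5093, 0.2357, 0.0018]
ee_rot: [0.001, 0.748, 0.664, 0.001]
contact_force: [3.7, 0.0, 5.2]
width: 0.0441
gripper_force: 62.9
```

Run:
```python
from plan import *
c,s=cur();c=[float(v) for v in c]
bx=(.4757,-.268);yb=np.radians(1.8)
# stone centre vs tcp: stone yaw ~-6.8, tcp taken as its centre
plan([[(c[0],c[1],.19,c[3],1)],[(*bx,.19,1.8,1)]],c)
```

```text
start [ 5.0930e-01  2.3570e-01  1.8000e-03 -6.8066e+00]
call0 [np.float64(0.0), np.float64(0.0), -0.235, -0.0, 1] rows>= 3.8
call1 [np.float64(-0.63), np.float64(0.033), 0.0, -0.072, 1] rows>= 10.1
```

Request:
{"name": "move_arm", "arguments": {"deltas": [[[0,0,-0.03,0,1],[0,0,-0.08,0,1],[0,0,-0.14,0,1],[0,0,-0.2,0,1],[0,0,-0.235,0,1],[0,0,-0.235,0,1]]]}}

```text
clock: 21.95
position: [0.5088, 0.2363, 0.1923]
ee_rot: [0.001, 0.748, 0.664, 0.003]
contact_force: [0.5, -0.3, -3.5]
width: 0.0438
gripper_force: 62.6
```

Request:
{"name": "move_arm", "arguments": {"deltas": [[[-0.05,0.003,0,-0.036,1],[-0.1,0.006,0,-0.072,1],[-0.16,0.01,0,-0.072,1],[-0.22,0.015,0,-0.072,1],[-0.28,0.018,0,-0.072,1],[-0.34,0.02,0,-0.072,1],[-0.4,0.023,0,-0.072,1],[-0.46,0.026,0,-0.072,1],[-0.52,0.03,0,-0.072,1],[-0.58,0.033,0,-0.072,1],[-0.63,0.033,0,-0.072,1],[-0.63,0.033,0,-0.072,1]]]}}

```text
clock: 23.15
position: [0.4719, -0.2722, 0.1853]
ee_rot: [-0.002, 0.698, 0.717, -0.002]
contact_force: [0.9, 1.4, -3.4]
width: 0.0442
gripper_force: 62.4
```

Request:
{"name": "move_arm", "arguments": {"deltas": [[[0,0,0,0,1],[0,0,0.03,0,1],[0,0,0.07,0,1],[0,0,0.11,0,1],[0,0,0.15,0,1],[0,0,0.15,0,1],[0,0,0.15,0,1]]]}}

```text
clock: 23.85
position: [0.4736, -0.2662, 0.0683]
ee_rot: [-0.002, 0.695, 0.719, 0.0]
contact_force: [-0.4, -1.0, -2.3]
width: 0.0439
gripper_force: 62.7
```

Run:
```python
from ov import *
from plan import *
s=manip.get_image("side")[:,:,::-1].copy();t=manip.get_image("top")[:,:,::-1].copy()
cv2.imwrite("pics/g8s.png",draw(s,"side",[],255,170,95,110,4))
bx=(.4757,-.268);plan([[(*bx,.055,1.8,1)],[(*bx,-.0035,1.8,1)]])
```

```text
start [ 0.4754 -0.2681  0.0704  1.8846]
call0 [np.float64(0.0), np.float64(0.0), np.float64(0.019), np.float64(0.001), 1] rows>= 0.3
call1 [np.float64(0.0), np.float64(0.0), 0.073, -0.0, 1] rows>= 1.2
```

Request:
{"name": "move_arm", "arguments": {"deltas": [[[0,0,0.02,0,1],[0,0,0.04,0,1],[0,0,0.06,0,1],[0,0,0.075,0,1],[0,0,0.085,0,1],[0,0,0.085,0,1],[0,0,0.085,0,1]]]}}

```text
clock: 24.65
position: [0.4747, -0.2684, 0.0015]
ee_rot: [0.001, 0.696, 0.718, 0.0]
contact_force: [0.3, -0.6, -3.4]
width: 0.0439
gripper_force: 62.9
```

Request:
{"name": "move_arm", "arguments": {"deltas": [[[0,0,0.002,0,1],[0,0,0.004,0,1],[0,0,0.006,0,1],[0,0,0.006,0,1],[0,0,0.006,0,1]]]}}

```text
clock: 25.15
position: [0.4742, -0.2681, -0.0038]
ee_rot: [-0.0, 0.696, 0.718, 0.0]
contact_force: [0.8, -0.0, -3.6]
width: 0.044
gripper_force: 62.9
```

Request:
{"name": "move_arm", "arguments": {"deltas": [[[0,0,0.001,0,1],[0,0,0.002,0,1],[0,0,0.002,0,1],[0,0,0.002,0,1]]]}}

```text
clock: 25.55
position: [0.4743, -0.2682, -0.0042]
ee_rot: [0.0, 0.696, 0.718, 0.0]
contact_force: [-2.5, 0.4, 7.4]
width: 0.0442
gripper_force: 63.9
```

Request:
{"name": "move_arm", "arguments": {"deltas": [[[0,0,0,0,-0.2],[0,0,0,0,-0.45],[0,0,0,0,-0.45],[0,0,-0.01,0,-0.45],[0,0,-0.05,0,-0.45],[0,0,-0.11,0,-0.45],[0,0,-0.17,0,-0.45],[0,0,-0.23,0,-0.45],[0,0,-0.25,0,-0.45],[0,0,-0.25,0,-0.45]]]}}

```text
clock: 26.55
position: [0.476, -0.2694, 0.1985]
ee_rot: [0.004, 0.696, 0.718, 0.001]
contact_force: [0.4, -0.5, 1.1]
width: 0.062
gripper_force: 0.0
```

Run:
```python
from plan import *
B=(.6268,-.2617)
plan([[(*B,.195,1.8,-.2)],[(*B,.0575,1.8,-.2)]])
```

```text
start [ 0.476  -0.2694  0.1985  1.8341]
call0 [np.float64(0.004), np.float64(0.189), np.float64(0.004), np.float64(0.0), -0.2] rows>= 3.0
call1 [np.float64(0.0), np.float64(0.0), 0.172, -0.0, -0.2] rows>= 2.8
```

Request:
{"name": "move_arm", "arguments": {"deltas": [[[0.004,0.06,0,0,-0.2],[0.004,0.12,0,0,-0.2],[0.004,0.189,0,0,-0.2],[0.004,0.189,0,0,-0.2],[0.004,0.189,0,0,-0.2],[0.004,0.189,0.05,0,-0.2],[0.004,0.189,0.1,0,-0.2],[0.004,0.189,0.14,0,-0.2],[0.004,0.189,0.168,0,-0.2],[0.004,0.189,0.168,0,-0.2],[0.004,0.189,0.168,0,0.2],[0.004,0.189,0.168,0,0.48]]]}}

```text
clock: 27.75
position: [0.6262, -0.2608, 0.0622]
ee_rot: [0.002, 0.696, 0.718, 0.001]
contact_force: [9.6, 1.8, -0.5]
width: 0.0234
gripper_force: 4.7
```

Request:
{"name": "move_arm", "arguments": {"deltas": [[[0,0,0,0,0.48],[0,0,0,0,0.48],[0,0,0,0,0.48]]]}}

```text
clock: 28.05
position: [0.6271, -0.2608, 0.062]
ee_rot: [0.002, 0.696, 0.718, 0.001]
contact_force: [3.7, -0.3, 3.5]
width: 0.022
gripper_force: 1.8
```

Run:
```python
from plan import *
c,s=cur();print(np.round(c,4),s["contact_force"],s["width"])
D=np.radians
for q in D([115,110,105,100,95,90,85,80,75,70,65,60,55,50,45,40,35,30,25,20,15,10,5,0]):
    dx=.11*(np.cos(D(140)-q)-np.cos(D(20)));dz=.11*(np.sin(D(140)-q)-np.sin(D(20)))
    print(int(round(np.degrees(q))),[0,round(float(dx)/.8,3),round(float(-dz)/.8,3)])
```

```text
[ 0.6271 -0.2608  0.062   1.8335] [ 3.70106068 -0.2900324   3.47691196] 0.021994884840569984
115 [0, -0.005, -0.011]
110 [0, -0.01, -0.022]
105 [0, -0.017, -0.032]
100 [0, -0.024, -0.041]
95 [0, -0.032, -0.05]
90 [0, -0.041, -0.058]
85 [0, -0.05, -0.066]
80 [0, -0.06, -0.072]
75 [0, -0.071, -0.078]
70 [0, -0.082, -0.082]
65 [0, -0.094, -0.086]
60 [0, -0.105, -0.088]
55 [0, -0.117, -0.09]
50 [0, -0.129, -0.09]
45 [0, -0.141, -0.09]
40 [0, -0.153, -0.088]
35 [0, -0.165, -0.086]
30 [0, -0.176, -0.082]
25 [0, -0.187, -0.078]
20 [0, -0.198, -0.072]
15 [0, -0.208, -0.066]
10 [0, -0.218, -0.058]
5 [0, -0.226, -0.05]
0 [0, -0.235, -0.041]
```

Request:
{"name": "move_arm", "arguments": {"deltas": [[[0,0.004,0,0,0.6],[0,0.004,0,0,1],[0,0.004,0,0,1],[0,0.004,0,0,1],[0,0.004,0,0,1]]], "squeeze": 20}}

```text
clock: 28.55
position: [0.6313, -0.2604, 0.0616]
ee_rot: [0.003, 0.696, 0.718, 0.002]
contact_force: [5.0, -0.1, 3.7]
width: 0.0127
gripper_force: 22.3
```

Request:
{"name": "move_arm", "arguments": {"deltas": [[[0,-0.002,-0.006,0,1],[0,-0.005,-0.011,0,1],[0,-0.01,-0.022,0,1],[0,-0.017,-0.032,0,1],[0,-0.024,-0.041,0,1],[0,-0.032,-0.05,0,1],[0,-0.041,-0.058,0,1],[0,-0.05,-0.066,0,1],[0,-0.06,-0.072,0,1],[0,-0.071,-0.078,0,1],[0,-0.082,-0.082,0,1],[0,-0.082,-0.082,0,1]]]}}

```text
clock: 29.75
position: [0.5634, -0.2627, 0.1281]
ee_rot: [0.002, 0.696, 0.718, 0.001]
contact_force: [4.5, 0.7, 8.1]
width: 0.0124
gripper_force: 22.6
```

Request:
{"name": "move_arm", "arguments": {"deltas": [[[0,-0.012,-0.004,0,1],[0,-0.023,-0.006,0,1],[0,-0.035,-0.008,0,1],[0,-0.047,-0.008,0,1],[0,-0.059,-0.008,0,1],[0,-0.071,-0.006,0,1],[0,-0.083,-0.004,0,1],[0,-0.094,0,0,1],[0,-0.105,0.004,0,1],[0,-0.116,0.01,0,1],[0,-0.126,0.016,0,1],[0,-0.126,0.016,0,1]]]}}

```text
clock: 30.95
position: [0.4607, -0.2658, 0.1112]
ee_rot: [-0.0, 0.696, 0.718, -0.001]
contact_force: [1.5, -5.4, -3.9]
width: 0.0129
gripper_force: 21.5
```

Request:
{"name": "move_arm", "arguments": {"deltas": [[[0,-0.005,0.004,0,1],[0,-0.01,0.008,0,1],[0,-0.014,0.012,0,1],[0,-0.018,0.016,0,1],[0,-0.023,0.021,0,1],[0,-0.026,0.024,0,1],[0,-0.026,0.024,0,1]]]}}

```text
clock: 31.65
position: [0.4437, -0.2665, 0.0947]
ee_rot: [0.003, 0.696, 0.718, 0.002]
contact_force: [4.2, -2.3, 3.0]
width: 0.013
gripper_force: 22.1
```

Request:
{"name": "move_arm", "arguments": {"deltas": [[[0,0,0,0,0.3],[0,0,0,0,-0.2],[0,0,0,0,-0.2],[0,0,0,0,-0.2],[0,0,-0.05,0,-0.2],[0,0,-0.11,0,-0.2],[0,0,-0.15,0,-0.2],[0,0,-0.15,0,-0.2]]]}}

```text
clock: 32.45
position: [0.4437, -0.2677, 0.2187]
ee_rot: [0.005, 0.696, 0.718, 0.001]
contact_force: [-0.1, 1.2, 0.2]
width: 0.0511
gripper_force: 0.0
```

Run:
```python
from plan import *
p=(.5241,.0443);F=83.2;r=(.4468,.2868)
plan([[(*p,.2,F,-.2)],[(*p,.1,F,-.2),(*p,.034,F,-.2)],[(*r,.12,F,1)]])
```

```text
start [ 0.4437 -0.2677  0.2187  1.8399]
call0 [np.float64(0.387), np.float64(0.113), np.float64(0.023), np.float64(-0.678), -0.2] rows>= 9.5
call1 [np.float64(0.0), np.float64(0.0), 0.125, -0.0, -0.2] rows>= 2.0
call1 [np.float64(0.0), np.float64(0.0), 0.207, -0.0, -0.2] rows>= 1.3
call2 [np.float64(0.132), np.float64(0.29), -0.107, -0.0, 1] rows>= 5.4
```

Request:
{"name": "move_arm", "arguments": {"deltas": [[[0.387,0.113,0.02,-0.678,-0.2],[0.387,0.113,0.02,-0.678,-0.2],[0.387,0.113,0.02,-0.678,-0.2],[0.387,0.113,0.02,-0.678,-0.2],[0.387,0.113,0.02,-0.678,-0.2],[0.387,0.113,0.02,-0.678,-0.2],[0.387,0.113,0.02,-0.678,-0.2],[0.387,0.113,0.02,-0.678,-0.2],[0.387,0.113,0.02,-0.678,-0.2],[0.387,0.113,0.02,-0.678,-0.2],[0.387,0.113,0.02,-0.678,-0.2],[0.387,0.113,0.02,-0.678,-0.2]]]}}

```text
clock: 33.65
position: [0.5211, 0.0464, 0.1969]
ee_rot: [-0.001, 0.06, 0.998, 0.0]
contact_force: [0.2, 0.1, 0.9]
width: 0.0511
gripper_force: 0.0
```

Run:
```python
from ov import *
from plan import *
s=manip.get_image("side")[:,:,::-1].copy();t=manip.get_image("top")[:,:,::-1].copy()
cv2.imwrite("pics/g9s.png",s);cv2.imwrite("pics/g9t.png",t)
# box vs start image: difference in the box area (side view), tray down => same
d=np.abs(s.astype(int)-cv2.imread("pics/side0.png"))[228:292,280:345].max(2);print("box diff mean",d.mean(),(d>60).mean())
g=np.abs(s.astype(int)-cv2.imread("pics/side0.png"))[275:325,335:400].max(2);print("gouge diff",g.mean())
p=(.5241,.0443);F=83.2
plan([[(*p,.1,F,-.2),(*p,.034,F,-.2)]])
```

```text
box diff mean 3.2548076923076925 0.0007211538461538462
gouge diff 3.308
start [5.2140e-01 4.6300e-02 1.9730e-01 8.3119e+01]
call0 [np.float64(-0.004), np.float64(-0.002), np.float64(0.122), np.float64(-0.001), -0.2] rows>= 1.9
call0 [np.float64(-0.004), np.float64(-0.002), np.float64(0.204), np.float64(-0.001), -0.2] rows>= 1.3
```

The box area is unchanged from the start picture, so the tray is fully down. Now I'll regrasp the plane.

Request:
{"name": "move_arm", "arguments": {"deltas": [[[0,0,0.05,0,-0.2],[0,0,0.1,0,-0.2],[0,0,0.15,0,-0.2],[0,0,0.18,0,-0.2],[0,0,0.198,0,-0.2],[0,0,0.198,0,-0.2],[0,0,0.198,0,-0.2]]]}}

```text
clock: 34.45
position: [0.5221, 0.0462, 0.0396]
ee_rot: [0.0, 0.06, 0.998, 0.0]
contact_force: [0.6, -0.2, -0.6]
width: 0.0509
gripper_force: 0.0
```

Request:
{"name": "move_arm", "arguments": {"deltas": [[[-0.003,-0.002,0.003,0,-0.2],[-0.003,-0.002,0.005,0,-0.2],[-0.003,-0.002,0.005,0,-0.2],[-0.003,-0.002,0.005,0,0.2],[-0.003,-0.002,0.005,0,1],[-0.003,-0.002,0.005,0,1],[-0.003,-0.002,0.005,0,1],[-0.003,-0.002,0.005,0,1]]], "squeeze": 40}}

```text
clock: 35.25
position: [0.5243, 0.0446, 0.0359]
ee_rot: [0.0, 0.059, 0.998, 0.0]
contact_force: [-1.4, 1.4, 6.6]
width: 0.0336
gripper_force: 41.1
```

Run:
```python
from plan import *
c,s=cur();c=[float(v) for v in c];z=c[2];r=(.4468,.2868)
plan([[(c[0],c[1],z+.08,c[3],1),(*r,z+.08,83.2,1),(*r,z+.015,83.2,1),(*r,z+.008,83.2,1)]],c)
```

```text
start [5.24300e-01 4.46000e-02 3.59000e-02 8.31886e+01]
call0 [np.float64(0.0), np.float64(0.0), -0.1, -0.0, 1] rows>= 1.6
call0 [np.float64(0.132), np.float64(0.289), -0.1, -0.0, 1] rows>= 5.1
call0 [np.float64(0.132), np.float64(0.289), -0.019, -0.0, 1] rows>= 1.3
call0 [np.float64(0.132), np.float64(0.289), -0.01, -0.0, 1] rows>= 0.1
```

Request:
{"name": "move_arm", "arguments": {"deltas": [[[0,0,-0.05,0,1],[0,0,-0.1,0,1],[0.132,0.289,-0.1,0,1],[0.132,0.289,-0.1,0,1],[0.132,0.289,-0.1,0,1],[0.132,0.289,-0.1,0,1],[0.132,0.289,-0.1,0,1],[0.132,0.289,-0.1,0,1],[0.132,0.289,-0.1,0,1],[0.132,0.289,-0.1,0,1],[0.132,0.289,-0.06,0,1],[0.132,0.289,-0.03,0,1]]]}}

```text
clock: 36.45
position: [0.4473, 0.2848, 0.0587]
ee_rot: [0.0, 0.061, 0.998, -0.0]
contact_force: [-1.2, 0.4, -1.5]
width: 0.0334
gripper_force: 40.9
```

Request:
{"name": "move_arm", "arguments": {"deltas": [[[0,0,0,0,1],[0,0,0.01,0,1],[0,0,0.018,0,1],[0,0,0.018,0,1],[0,0,0.018,0,1],[0,0,0.018,0,1]]]}}

```text
clock: 37.05
position: [0.447, 0.2868, 0.0457]
ee_rot: [0.001, 0.059, 0.998, 0.0]
contact_force: [0.3, -0.0, -2.1]
width: 0.0336
gripper_force: 40.9
```

Request:
{"name": "move_arm", "arguments": {"deltas": [[[0,0,0.001,0,1],[0,0,0.002,0,1],[0,0,0.003,0,1],[0,0,0.003,0,1],[0,0,0.003,0,1]]]}}

```text
clock: 37.55
position: [0.4468, 0.2869, 0.0439]
ee_rot: [0.001, 0.059, 0.998, 0.0]
contact_force: [-1.7, -0.5, 6.2]
width: 0.0336
gripper_force: 41.3
```

Contact with the rack. I'll release, rise, and return to the mallet.

Request:
{"name": "move_arm", "arguments": {"deltas": [[[0,0,0,0,0.1],[0,0,0,0,-0.2],[0,0,0,0,-0.2],[0,0,-0.05,0,-0.2],[0,0,-0.11,0,-0.2],[0,0,-0.16,0,-0.2],[0,0,-0.2,0,-0.2],[0,0,-0.2,0,-0.2],[0,0,-0.2,0,-0.2]]]}}

```text
clock: 38.45
position: [0.4467, 0.2866, 0.203]
ee_rot: [0.001, 0.059, 0.998, 0.0]
contact_force: [-0.5, 0.1, -0.7]
width: 0.0515
gripper_force: 0.0
```

Run:
```python
from plan import *
p=(.525,-.0551);F=83.2
plan([[(*p,.2,F,-.2)],[(*p,.092,F,-.2)]])
```

```text
start [ 0.4467  0.2866  0.203  83.1932]
call0 [np.float64(-0.148), np.float64(-0.413), np.float64(0.004), np.float64(-0.0), -0.2] rows>= 7.0
call1 [np.float64(0.0), np.float64(0.0), 0.135, -0.0, -0.2] rows>= 2.2
```

Request:
{"name": "move_arm", "arguments": {"deltas": [[[-0.148,-0.413,0,0,-0.2],[-0.148,-0.413,0,0,-0.2],[-0.148,-0.413,0,0,-0.2],[-0.148,-0.413,0,0,-0.2],[-0.148,-0.413,0,0,-0.2],[-0.148,-0.413,0,0,-0.2],[-0.148,-0.413,0,0,-0.2],[-0.148,-0.413,0,0,-0.2],[-0.148,-0.413,0,0,-0.2],[-0.148,-0.413,0,0,-0.2],[-0.148,-0.413,0,0,-0.2]]]}}

```text
clock: 39.55
position: [0.5242, -0.054, 0.202]
ee_rot: [-0.001, 0.058, 0.998, 0.0]
contact_force: [-0.1, 0.4, -0.3]
width: 0.0511
gripper_force: 0.0
```

Request:
{"name": "move_arm", "arguments": {"deltas": [[[0,0,0.03,0,-0.2],[0,0,0.07,0,-0.2],[0,0,0.11,0,-0.2],[0,0,0.136,0,-0.2],[0,0,0.136,0,-0.2],[0,0,0.136,0,-0.2]]]}}

```text
clock: 40.15
position: [0.525, -0.0545, 0.0942]
ee_rot: [0.0, 0.059, 0.998, 0.0]
contact_force: [-0.1, 0.2, 0.4]
width: 0.0511
gripper_force: 0.0
```

Request:
{"name": "move_arm", "arguments": {"deltas": [[[0,0,0,0,0.2],[0,0,0,0,1],[0,0,0,0,1],[0,0,0,0,1],[0,0,0,0,1]]]}}

```text
clock: 40.65
position: [0.5264, -0.0551, 0.0956]
ee_rot: [0.002, 0.06, 0.998, 0.0]
contact_force: [0.7, 1.9, 6.3]
width: 0.0267
gripper_force: 39.3
```

Run:
```python
from plan import *
c,s=cur();c=[float(v) for v in c];z=c[2];r=(.4383,.2148)
plan([[(c[0],c[1],z+.07,c[3],1),(*r,z+.07,83.2,1),(*r,z+.015,83.2,1),(*r,z+.008,83.2,1)]],c)
```

```text
start [ 5.26400e-01 -5.51000e-02  9.56000e-02  8.31638e+01]
call0 [np.float64(0.0), np.float64(0.0), -0.088, -0.0, 1] rows>= 1.4
call0 [np.float64(0.15), np.float64(0.322), -0.088, -0.0, 1] rows>= 5.7
call0 [np.float64(0.15), np.float64(0.322), -0.019, -0.0, 1] rows>= 1.1
call0 [np.float64(0.15), np.float64(0.322), -0.01, -0.0, 1] rows>= 0.1
```

Request:
{"name": "move_arm", "arguments": {"deltas": [[[0,0,-0.05,0,1],[0,0,-0.09,0,1],[0.148,0.322,-0.09,0,1],[0.148,0.322,-0.09,0,1],[0.148,0.322,-0.09,0,1],[0.148,0.322,-0.09,0,1],[0.148,0.322,-0.09,0,1],[0.148,0.322,-0.09,0,1],[0.148,0.322,-0.09,0,1],[0.148,0.322,-0.09,0,1],[0.148,0.322,-0.06,0,1],[0.148,0.322,-0.03,0,1]]]}}

```text
clock: 41.85
position: [0.4392, 0.2131, 0.1179]
ee_rot: [0.001, 0.06, 0.998, -0.0]
contact_force: [0.2, -0.3, -3.8]
width: 0.0264
gripper_force: 40.3
```

Request:
{"name": "move_arm", "arguments": {"deltas": [[[0,0,0,0,1],[0,0,0.01,0,1],[0,0,0.019,0,1],[0,0,0.019,0,1],[0,0,0.019,0,1],[0,0,0.019,0,1]]]}}

```text
clock: 42.45
position: [0.4388, 0.2144, 0.1034]
ee_rot: [0.001, 0.059, 0.998, 0.0]
contact_force: [-0.6, 0.2, 1.6]
width: 0.0261
gripper_force: 40.7
```

Request:
{"name": "move_arm", "arguments": {"deltas": [[[0,0,0,0,0.2],[0,0,0,0,-0.2],[0,0,0,0,-0.2],[0,0,-0.05,0,-0.2],[0,0,-0.1,0,-0.2],[0,0,-0.15,0,-0.2],[0.148,0,-0.18,0,-0.2],[0.248,0,-0.18,0,-0.2],[0.248,0,-0.18,0,-0.2],[0.248,0,-0.18,0,-0.2],[0.248,0,-0.18,0,-0.2],[0.248,0,-0.18,0,-0.2]]]}}

```text
clock: 43.65
position: [0.2404, 0.238, 0.2471]
ee_rot: [0.001, 0.058, 0.998, 0.001]
contact_force: [1.0, 0.0, -0.6]
width: 0.051
gripper_force: 0.0
```

Run:
```python
from ov import *
s=manip.get_image("side")[:,:,::-1].copy();t=manip.get_image("top")[:,:,::-1].copy();s0=cv2.imread("pics/side0.png");t0=cv2.imread("pics/top0.png")
def pair(f):
    return np.vstack([f(s0,"side",[],160,150,80,70,4),f(t0,"top",[],128,162,80,75,4)])
A=pair(draw);B=np.vstack([draw(s,"side",[],160,150,80,70,4),draw(t,"top",[],128,162,80,75,4)])
cv2.imwrite("pics/f.png",np.hstack([A,B]))
d=np.abs(s.astype(int)-s0)[228:292,280:345].max(2);print("box diff",d.mean())
```

```text
box diff 2.184855769230769
```

View pics/f.png

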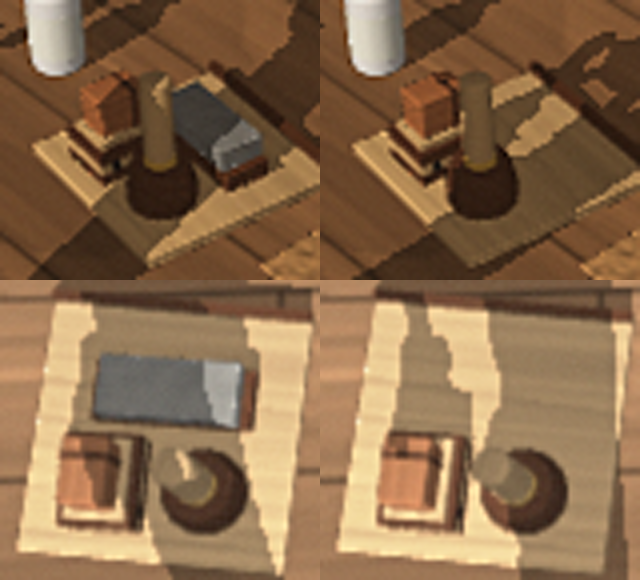

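The plane (400–465, 435–530 in the crop) and the mallet (525,490) stand within a pixel or so of their starting places. The box matches its start picture with the tray down, and the bottle hasn't moved. Handing in.

```bash
python3 -c "
from rig import manip
print(manip.sign_off())"
```

```text
the job is handed in; nothing more can be done
None
```

I handed the job in at about 44 s with no verdict returned: the stone was set down in the compartment (by force reading, not seen afterwards), the tray is down, and the plane body and mallet are upright on the rack within about a pixel of their start positions; the glue bottle and gouge looked unmoved.

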